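Pull out the trial-lens tray and clamp it with the star wheel

ROBOT

A 6-joint arm with a two-finger parallel gripper is mounted at the origin on the work surface. World frame = base frame: x ahead of the robot, y to its left, z up, the work surface at z = 0. Lengths are in m, angles in rad, forces in N, time in s.
With the tool pointing down it reaches from about 0.375 to 0.975 m from the base axis. Payload 3.8 kg.
Tool frame: the origin (TCP) lies on the centre line of the jaws, within the pads' length; the fingertips stand 22 mm ahead of it and the grasp point (between the pads) lies 3 mm ahead of it; x points along the fingers, y is the direction in which the jaws open and shut, and the axes are right-handed (so a half turn about x gives the same grasp; the last joint's range is limited). The gripper opens to 85 mm and grips with 20 to 120 N. Pads are 22 mm wide; open, the fingers measure 114 mm over their backs; the gripper's body (76 mm by 85 mm) begins 54 mm behind the grasp point. The pads swing forward as they close: fully open they stand 13 mm farther back than shut.
Start: joints at [-1.332, 0.264, 1.604, -0, 1.274, -0.037], TCP at [0.184, -0.649, 0.253] pointing down, gripper open.
Joint ranges: [-2.63, 2.63], [-0.94, 2.18], [0.31, 2.57], [-1.31, 4.45], [0, 2.66], [-2.55, 2.55]. Speed limits (rad/s): [2.57, 2.57, 3.14, 3.14, 3.14, 3.14].

INTERFACE

Orientations are given as a rotation vector (axis times angle).
In Python, from workcell import monitor, eyes, finish_job gives the robot as it stands. The module is installed in compiled form; this text tells all that it offers.
- The arm moves only by the tool play_rows, never from a script. Its argument "deltas" is a list of rows, each an object of numbers: "wx", "wy", "wz": the turn, a rotation vector about the world's x, y, z in degrees; "x", "y", "z": the shift along the world's x, y, z in mm; "fingers": the closure, from -1 (fully open) to 1 (shut), so that 0 is half open. A call has 1 to 20 rows; each row is the pose to reach, as a shift and turn from the pose commanded when the call began; what a row does not reach only later rows make up. A row lasts 1/8 s, in which the tool goes at most 62.5 mm and 10.7 degrees, less where a joint would pass 70% of its speed; a pose out of reach is approached as far as the arm can. A call with a gripper value outside its range is refused whole. The fingers move at their own pace and stop on an object; "grip_force" is the grip in N (left out, the last holds). Time passes only in rows, so rows that repeat a pose let the fingers close. It gives the time, the measured TCP pose, the force and the opening at its end, in the units of the state.
- monitor.read_state(): the state, without advancing time (a new reading comes with each control period).
- eyes.read_camera(name): name is "scene" or "top" or "wrist"; returns a dict with "frame" (480x640x3 uint8, red, green, blue), "depth" (480x640 float32, m along the optical axis (not along the pixel's ray), 0 where there is no reading), "K" (3x3 intrinsics, pixels), "k1" (the pictures are not rectified: a ray, as slopes to the right and down, at radius r is drawn at 1 + k1 r^2 times it, then the intrinsics apply), "view" (4x4, takes a point from world to camera coordinates); the wrist camera has in their place "tool_from_camera" (4x4, takes a point from camera to tool coordinates, whose origin is the TCP and whose axes are the tool frame's). Camera axes: x right, y down, z forward; pixel columns grow to the right and rows downward; lengths in m; the calibration is good to about 2 mm. A picture is of the moment at which its call begins: read the wrist's pose just before it.
- finish_job(): hands the job in, once; it reports no verdict.
The state is a dict: "time": time; "q": joint angles; "joint_vel": joint speeds; "joint_torque": joint torques, N m; "tool_pos": TCP position; "tcp_rot": TCP orientation; "wrist_force": force on the tool from outside, world axes, zero at the start; "torque": the same for the moment, N m; "width": opening from 0.0 (shut) to 1.0 (fully open).
Only numpy, scipy, OpenCV 4.12 (cv2) and the standard library are available. Lean on these libraries where they do the work, as an engineer would, in place of code of your own. Each camera call takes 0.05 s, during which the arm holds its last target.

TASK

Pull the trial-lens tray in the low white cabinet all the way out to its stop. Then clamp it there: turn the star wheel on the cabinet clockwise (seen from above), pushing spoke after spoke, until the clamp has bitten on the tray and the wheel has gone firm, but do not force it beyond that. Leave the other things on the desk and on the cabinet where they are.

Things in the scene. Friction and masses are not known exactly. Their poses are not given: they have to be found in the camera images.
- cabinet: fixed low white cabinet, 320 deep (own x) x 400 wide (own y) x 110 mm high; origin at the centre of its underside; its own -x axis points out of the open front, towards the robot, the way the tray comes out. The star wheel stands on its top, right of the middle (own y = -115) and 100 mm behind the front face.
- tray: sliding trial-lens tray with a grey front panel (396 wide, 94 mm high, face 160 mm in front of its origin). Its origin lies over the cabinet's origin when shut and moves along the cabinet's -x as the tray comes out: the stop is at 115 mm. It starts shut or up to 20 mm out. It weighs about 2 kg and takes about 3 N to slide; only friction or the clamp keeps it in place.
- tray_handle (a point): centre of the tray's bar handle: a level steel bar 12 mm thick and 160 mm long along the cabinet's y, 42 mm in front of the panel's face, 28 mm below the cabinet's top (82 mm above the desk), held by two stems 70 mm either side of the middle; free above and below.
- wheel: the clamp's star wheel, level, turning about a vertical axis on a pillar on the cabinet's top. Origin on the axis at the height of the spokes' centre lines, 49 mm above the cabinet's top. Five steel spokes 10 mm thick, 72 degrees apart, one along the wheel's own x; each ends in a black ball 22 mm across, centred 74 mm from the axis. Hub radius 24 mm, its top 15 mm above the origin.
- clamp_foot (a point): foot of the pillar, on the wheel's axis, at the cabinet's top: pillar radius 20 mm, with a flange of radius 32 mm, 14 mm high. Turned clockwise from above, the wheel (which keeps its height) drives a hidden spindle down on to the tray, 20 mm a turn. How far it stands open cannot be seen: 100 to 220 degrees of turn before it bites.
- wheel_axis (a point): centre of the hub's top face. Feel of the wheel: loose, about 0.18 N m (3 to 4 N at 55 mm from the axis) turns it and it stays where left; once the spindle bites, the resistance climbs past 0.6 N m over the next 30 to 40 degrees. A push of 10 to 20 N at 55 mm that no longer turns the wheel makes it firm, and it holds by itself; over 60 N would damage it.
- spec_case: bystander: loose black spectacle case, 165 x 62 x 40 mm, on the left of the cabinet's top; origin under its centre
- model_eye: bystander: loose model eye for calibration, a short black tube on a round foot of 64 mm, 69 mm high, on the cabinet's top left of the wheel; origin under its centre
- lens_spray: bystander: loose small bottle, 42 mm wide, 135 mm high, on the desk at the left; origin under its centre
- tissue_box: bystander: loose tissue box, 115 x 225 x 85 mm, with a tissue sticking out 40 mm, on the desk at the left; origin under its centre
- occluder: bystander: loose black eye-cover paddle, 185 mm long, 6 mm thick, lying on the desk at the right; origin under the middle
- screwdriver: bystander: loose screwdriver, 160 mm long, lying on the desk at the right; origin under its middle
- mouse: bystander: loose computer mouse, 105 x 60 x 28 mm, on the desk at the right; origin under its centre
- spectacles: bystander: loose pair of spectacles, 140 mm wide, 42 mm high, on the desk at the left; origin under the bridge

How it is judged:
On the way, in this order (a step that is already met when the one before it is completed fails the run):
1. the tray is pulled out to its stop (x of tray in the frame of cabinet below -0.111 m), for 0.2 s.
2. the clamp has bitten on the tray (contact force between wheel and tray above 30 N), for 0.2 s.
At the end, for the whole second after the job is handed in: The tray stands at its stop (within 4 mm of 115 mm out) and the clamp's spindle presses on it with more than 30 N (x of tray in the frame of cabinet below -0.111 m and contact force between wheel and tray above 30 N); the robot touches nothing.
It fails at once if the star wheel is forced: the robot loads it with more than 60 N (contact force between any of the fingers, the arm and wheel above 60 N).
It fails at once if a bystander is pushed more than 30 mm from its place (distance of any of spec_case, model_eye, lens_spray, tissue_box, occluder, screwdriver, mouse, spectacles from where it was at the start of the episode above 0.03 m).
It also fails if it takes over 64 s, if anything falls off the work surface, if the arm or the gripper's body presses on something with over 40 N, if the wrist force passes 120 N, or if a joint passes its speed limit or range.

## Working session

There is one attempt and no reset: what is moved stays moved. The work goes in short steps, Python scripts to look and compute and a tool call to move; the robot and the scene stay as the last step left them, time stands still between calls to the robot, and variables do not carry over. Pictures are saved under pics/ and viewed, and the job is handed in when it is done.

Besides the shell and the picture viewer there is one more tool, called after "Request:" as name(argument=value, ...), one argument or row to a line, values as JSON. play_rows: Moves the arm, as the interface text tells. Its arguments: {"type":"object","properties":{"deltas":{"type":"array"},"grip_force":{"type":"number"}},"required":["deltas"]}

```bash
mkdir -p pics; cat > h.py <<'E'
import numpy as np, cv2
from workcell import monitor, eyes
from scipy.spatial.transform import Rotation as R
def grab(n):
    s=monitor.read_state(); c=eyes.read_camera(n)
    if n=='wrist':
        T=np.eye(4);T[:3,:3]=R.from_rotvec(s['tcp_rot']).as_matrix();T[:3,3]=s['tool_pos']
        c['c2w']=T@c['tool_from_camera']
    else: c['c2w']=np.linalg.inv(c['view'])
    return c
def save(c,p): cv2.imwrite(p,c['frame'][:,:,::-1])
def rays(c,uv):
    K=np.array(c['K'],float);uv=np.array(uv,float).reshape(-1,2)
    xd=np.c_[(uv[:,0]-K[0,2])/K[0,0],(uv[:,1]-K[1,2])/K[1,1]]
    x=xd.copy()
    for _ in range(20): x=xd/(1+c['k1']*(x**2).sum(1,keepdims=True))
    d=np.c_[x,np.ones(len(x))]
    return c['c2w'][:3,3],d@c['c2w'][:3,:3].T   # unit depth
def plane(c,uv,z):
    o,d=rays(c,uv); return o+d*((z-o[2])/d[:,2])[:,None]
def bydepth(c,uv):
    o,d=rays(c,uv); uv=np.array(uv).reshape(-1,2).astype(int)
    return o+d*c['depth'][uv[:,1],uv[:,0]][:,None]
def proj(c,P):
    P=np.array(P,float).reshape(-1,3);M=np.linalg.inv(c['c2w']);p=P@M[:3,:3].T+M[:3,3]
    x=p[:,:2]/p[:,2:];x=x*(1+c['k1']*(x**2).sum(1,keepdims=True));K=np.array(c['K'])
    return np.c_[x[:,0]*K[0,0]+K[0,2],x[:,1]*K[1,1]+K[1,2]]
E
python3 - <<'E'
from h import *
s=monitor.read_state()
for k in s: print(k,np.round(s[k],3))
for n in ['scene','top','wrist']:
    c=grab(n);save(c,f'pics/{n}0.png');print(n,c['c2w'].round(3).tolist(),c['k1'])
E
```

```text
time 0.0
q [-1.332  0.265  1.605  0.     1.274 -0.037]
joint_vel [ 0.001  0.     0.    -0.     0.     0.   ]
joint_torque [ 0.0000e+00 -5.1511e+01 -3.6731e+01  0.0000e+00  1.3000e-02 -0.0000e+00]
tool_pos [ 0.184 -0.649  0.252]
tcp_rot [ 2.075  0.29  -2.075]
wrist_force [0.39  1.062 0.721]
torque [ 0.03   0.045 -0.026]
width 1.001
scene [[-0.79, 0.509, -0.342, 0.935], [0.613, 0.653, -0.445, 0.521], [-0.003, -0.561, -0.828, 1.123], [0.0, 0.0, 0.0, 1.0]] -0.14247543250692252
top [[0.013, -0.996, 0.083, 0.423], [-1.0, -0.015, -0.025, -0.015], [0.026, -0.083, -0.996, 1.321], [0.0, 0.0, 0.0, 1.0]] -0.03920414255968649
wrist [[0.272, -0.913, -0.304, 0.26], [-0.962, -0.259, -0.085, -0.627], [-0.001, 0.316, -0.949, 0.373], [0.0, 0.0, 0.0, 1.0]] -0.0020362165599118096
```

View pics/scene0.png

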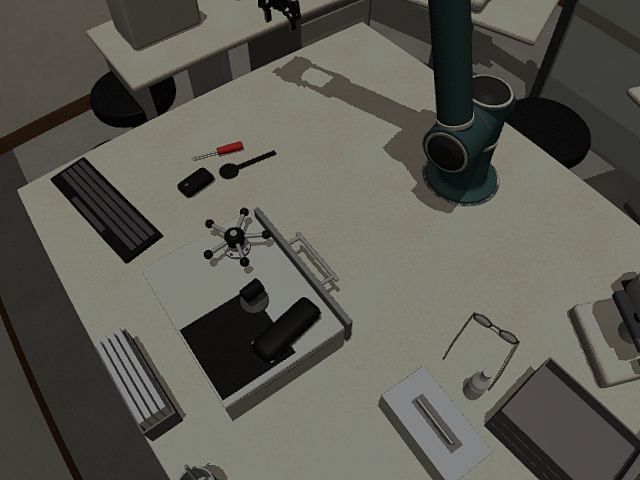

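View pics/top0.png

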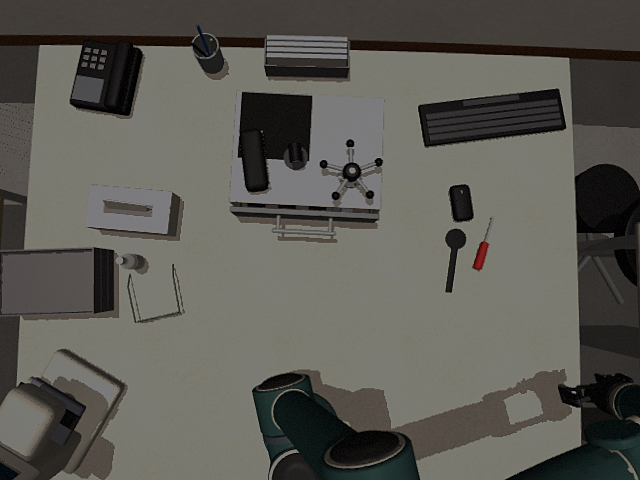

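View pics/wrist0.png

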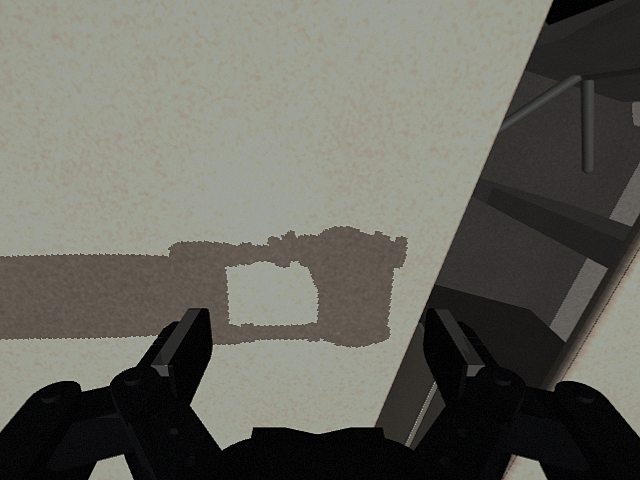

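Top view: the cabinet is at cols 231–384, rows 93–218, with the handle bar near (305,232) and the hub near (351,172). In the scene view the hub is at about (235,237) and the bar runs from (290,240) to (335,290). Next I'll zoom in and measure.

```bash
python3 - <<'E'
from h import *
t=grab('top');s=grab('scene')
np.savez('/tmp/f.npz',t=t['frame'],s=s['frame'])
a=cv2.resize(t['frame'][125:245,225:395],None,fx=4.5,fy=4.5,interpolation=cv2.INTER_CUBIC)
b=cv2.resize(s['frame'][195:345,190:360],None,fx=4,fy=4,interpolation=cv2.INTER_CUBIC)
cv2.imwrite('pics/tz.png',cv2.convertScaleAbs(a[:,:,::-1],alpha=1.6));cv2.imwrite('pics/sz.png',cv2.convertScaleAbs(b[:,:,::-1],alpha=1.6))
# dark blobs near wheel
for n,c,(r0,r1,c0,c1) in [('top',t,(130,210,315,390)),('scene',s,(200,272,200,275))]:
    g=c['frame'].max(2)[r0:r1,c0:c1]
    m=(g<45).astype(np.uint8)
    k,l,st,ce=cv2.connectedComponentsWithStats(m)
    for i in range(1,k):
        if st[i,4]>12: print(n,(ce[i]+[c0,r0]).round(1),st[i,4],bydepth(c,[ce[i]+[c0,r0]+.5])[0].round(3))
E
```

```text
top [349.7 143. ] 48 [ 0.761 -0.117  0.172]
top [378.2 161.8] 49 [ 0.715 -0.19   0.169]
top [323.2 163.7] 49 [ 0.708 -0.05   0.167]
top [351.1 171.9] 232 [ 0.686 -0.12   0.175]
top [369.4 194.3] 53 [ 0.631 -0.167  0.169]
top [335.4 195.4] 52 [ 0.627 -0.082  0.171]
top [322.5 207.9] 47 [ 0.616 -0.054  0.028]
top [366. 209.] 15 [ 0.616 -0.178  0.018]
scene [243.9 211.4] 51 [ 0.635 -0.16   0.168]
scene [264.7 228.9] 150 [ 0.593 -0.148  0.071]
scene [208.8 223.1] 48 [ 0.72  -0.182  0.167]
scene [234.7 237.8] 304 [ 0.695 -0.107  0.171]
scene [207.9 254. ] 63 [ 0.766 -0.11   0.166]
scene [244.  261.6] 73 [ 0.711 -0.042  0.167]
```

View pics/tz.png

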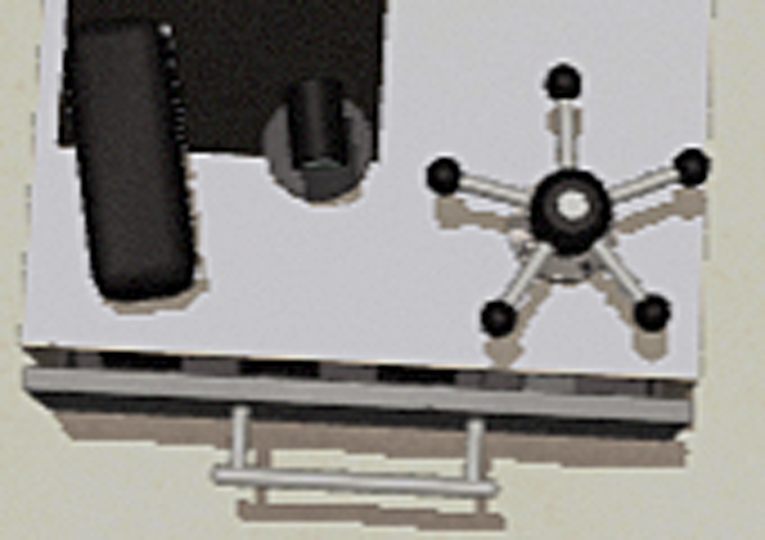

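View pics/sz.png

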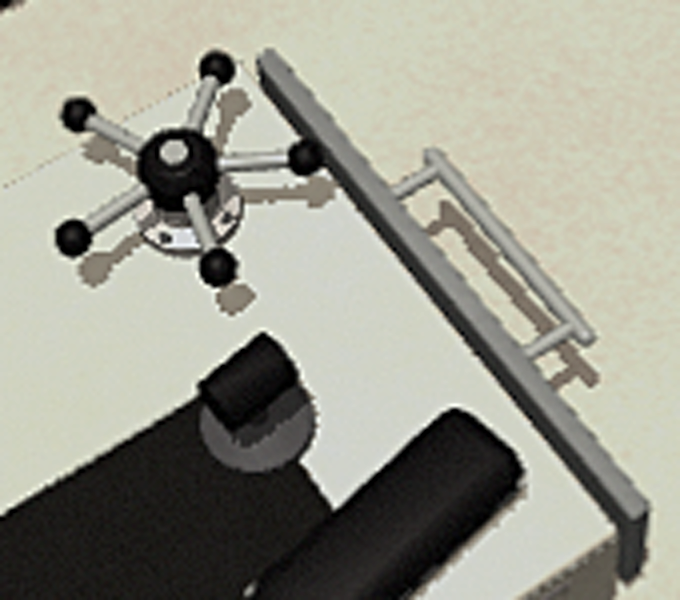

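```bash
cat >> h.py <<'E'
def tri(ca,ua,cb,ub):
    oa,da=rays(ca,ua);ob,db=rays(cb,ub);out=[]
    for a,b in zip(da,db):
        A=np.c_[a,-b];x,*_=np.linalg.lstsq(A,ob-oa,rcond=None)
        p=oa+a*x[0];q=ob+b*x[1];out.append(np.r_[(p+q)/2,np.linalg.norm(p-q)])
    return np.array(out)
E
python3 - <<'E'
from h import *
t=grab('top');s=grab('scene')
tp=[(349.7,143),(378.2,161.8),(323.2,163.7),(369.4,194.3),(335.4,195.4)]
sp=[(207.9,254),(208.8,223.1),(244,261.6),(243.9,211.4),(264.5,234)]
tp=np.array(tp)+0;sp=np.array(sp)
X=tri(t,tp,s,sp);print(X.round(4))
P=plane(t,tp,0.159)[:,:2];print(P.round(4))
c=P.mean(0);print('c',c,np.linalg.norm(P-c,axis=1),np.degrees(np.arctan2(*(P-c).T[::-1])))
A=np.c_[2*P,np.ones(5)];print(np.linalg.lstsq(A,(P**2).sum(1),rcond=None)[0])
# handle ends
ht=[(225+218/4.5,125+474/4.5),(225+490/4.5,125+489/4.5)]
hs=[(190+586/4,195+338/4),(190+432/4,195+157/4)]
H=tri(t,ht,s,hs);print('handle',H.round(4));print(plane(t,ht,.082).round(4),plane(s,hs,.082).round(4))
# cabinet top front edge
e=[(225+25/4.5,125+345/4.5),(225+695/4.5,125+379/4.5)]
print('front edge',plane(t,e,.11).round(4))
pe=[(225+24/4.5,125+370/4.5),(225+691/4.5,125+405/4.5)]
print('panel top',plane(t,pe,.094+.008).round(4))
for u in [(350,120),(300,180),(370,130),(320,190)]: print(bydepth(t,[u])[0].round(4))
for u in [(232+3,380//4+125)]: pass
E
```

```text
[[ 7.654e-01 -1.158e-01  1.611e-01  1.500e-03]
 [ 7.184e-01 -1.896e-01  1.606e-01  2.000e-04]
 [ 7.104e-01 -4.870e-02  1.598e-01  1.200e-03]
 [ 6.336e-01 -1.669e-01  1.610e-01  9.000e-04]
 [ 6.303e-01 -8.150e-02  1.599e-01  1.500e-03]]
[[ 0.7666 -0.1164]
 [ 0.7189 -0.1899]
 [ 0.7111 -0.0491]
 [ 0.6343 -0.1675]
 [ 0.6299 -0.081 ]]
c [ 0.69215211 -0.12078009] [0.07455723 0.07409343 0.07416574 0.07439594 0.07388144] [   3.34366773  -68.83994302   75.16651823 -141.10211377  147.43156633]
[ 0.6923218  -0.12086404 -0.48840907]
handle [[ 0.5455  0.0807  0.0798  0.0024]
 [ 0.5392 -0.0818  0.0774  0.0023]]
[[ 0.5462  0.0797  0.082 ]
 [ 0.5396 -0.0824  0.082 ]] [[ 0.5455  0.0824  0.082 ]
 [ 0.5401 -0.0783  0.082 ]]
front edge [[ 0.6173  0.1917  0.11  ]
 [ 0.6037 -0.2007  0.11  ]]
panel top [[ 0.6038  0.1932  0.102 ]
 [ 0.5894 -0.1996  0.102 ]]
[ 0.844  -0.121   0.1112]
[0.6777 0.0103 0.1123]
[ 0.818  -0.1751  0.11  ]
[ 0.6518 -0.0429  0.1128]
```

The spoke balls triangulate to z≈0.160 with a wheel centre of (0.692,-0.121). The cabinet yaw is about -2.1°, the handle's middle is about (0.543,-0.001,0.080), and the spokes sit at 3.2°+72k.

```bash
python3 - <<'E'
from h import *
s=monitor.read_state();M=R.from_rotvec(s['tcp_rot']);print(M.as_matrix().round(3))
yaw=np.radians(-2.1);cx=np.array([np.cos(yaw),np.sin(yaw),0])
for sg in (1,-1):
    X=np.array([0,0,-1.]);Y=sg*cx;Z=np.cross(X,Y)
    T=R.from_matrix(np.c_[X,Y,Z]);d=(T*M.inv()).as_rotvec(degrees=True);print(sg,d.round(2))
print(s['tool_pos'])
E
```

```text
[[-0.     0.272 -0.962]
 [ 0.001 -0.962 -0.272]
 [-1.    -0.001 -0.   ]]
1 [-2.00e-02 -3.00e-02  7.21e+01]
-1 [-3.000e-02  2.000e-02 -1.079e+02]
[ 0.18377608 -0.64934429  0.25294971]
```

Request:
play_rows(
  deltas=[
    {"x": 359, "y": 648, "z": -40, "wz": 72.1, "fingers": 0.3},
    {"x": 359, "y": 648, "z": -40, "wz": 72.1, "fingers": 0.3},
    {"x": 359, "y": 648, "z": -40, "wz": 72.1, "fingers": 0.3},
    {"x": 359, "y": 648, "z": -40, "wz": 72.1, "fingers": 0.3},
    {"x": 359, "y": 648, "z": -40, "wz": 72.1, "fingers": 0.3},
    {"x": 359, "y": 648, "z": -40, "wz": 72.1, "fingers": 0.3},
    {"x": 359, "y": 648, "z": -40, "wz": 72.1, "fingers": 0.3},
    {"x": 359, "y": 648, "z": -40, "wz": 72.1, "fingers": 0.3},
    {"x": 359, "y": 648, "z": -40, "wz": 72.1, "fingers": 0.3},
    {"x": 359, "y": 648, "z": -40, "wz": 72.1, "fingers": 0.3},
    {"x": 359, "y": 648, "z": -40, "wz": 72.1, "fingers": 0.3},
    {"x": 359, "y": 648, "z": -40, "wz": 72.1, "fingers": 0.3},
    {"x": 359, "y": 648, "z": -40, "wz": 72.1, "fingers": 0.3},
    {"x": 359, "y": 648, "z": -40, "wz": 72.1, "fingers": 0.3},
  ],
  grip_force=60,
)

```text
schema error: expected keys wx, wy, wz, x, y, z, fingers
```

```bash
python3 - <<'E'
from h import *
s=monitor.read_state();print(s['time'],s['tool_pos'].round(4) if hasattr(s['tool_pos'],'round') else s['tool_pos'],s['tcp_rot'],s['width'],s['q'])
c=grab('wrist');save(c,'pics/w1.png')
ends=np.array([[.5455,.0807,.082],[.5395,-.0818,.082]]);print(proj(c,ends))
E
```

```text
0.35 [ 0.1838 -0.6493  0.2529] [ 2.07398699  0.28843633 -2.0740942 ] 1.0018344260758056 [-1.33189988e+00  2.64161090e-01  1.60428458e+00  6.69600233e-06
  1.27371800e+00 -3.69091268e-02]
[[-1282.72406741 -1180.17336287]
 [ -785.43635728  -959.58944009]]
```

View pics/w1.png

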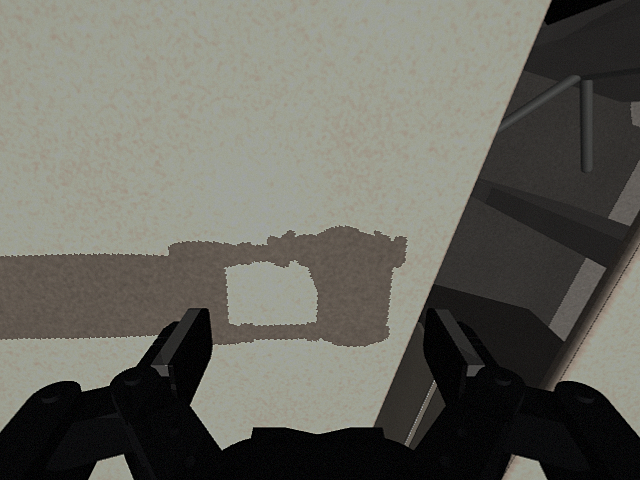

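The call was refused because every row needs all seven keys, so the arm hasn't moved. I'll send it again in full.

Request:
play_rows(
  deltas=[
    {"wx": 0, "wy": 0, "x": 359, "y": 648, "z": -40, "wz": 72.1, "fingers": 0.3},
    {"wx": 0, "wy": 0, "x": 359, "y": 648, "z": -40, "wz": 72.1, "fingers": 0.3},
    {"wx": 0, "wy": 0, "x": 359, "y": 648, "z": -40, "wz": 72.1, "fingers": 0.3},
    {"wx": 0, "wy": 0, "x": 359, "y": 648, "z": -40, "wz": 72.1, "fingers": 0.3},
    {"wx": 0, "wy": 0, "x": 359, "y": 648, "z": -40, "wz": 72.1, "fingers": 0.3},
    {"wx": 0, "wy": 0, "x": 359, "y": 648, "z": -40, "wz": 72.1, "fingers": 0.3},
    {"wx": 0, "wy": 0, "x": 359, "y": 648, "z": -40, "wz": 72.1, "fingers": 0.3},
    {"wx": 0, "wy": 0, "x": 359, "y": 648, "z": -40, "wz": 72.1, "fingers": 0.3},
    {"wx": 0, "wy": 0, "x": 359, "y": 648, "z": -40, "wz": 72.1, "fingers": 0.3},
    {"wx": 0, "wy": 0, "x": 359, "y": 648, "z": -40, "wz": 72.1, "fingers": 0.3},
    {"wx": 0, "wy": 0, "x": 359, "y": 648, "z": -40, "wz": 72.1, "fingers": 0.3},
    {"wx": 0, "wy": 0, "x": 359, "y": 648, "z": -40, "wz": 72.1, "fingers": 0.3},
    {"wx": 0, "wy": 0, "x": 359, "y": 648, "z": -40, "wz": 72.1, "fingers": 0.3},
    {"wx": 0, "wy": 0, "x": 359, "y": 648, "z": -40, "wz": 72.1, "fingers": 0.3},
  ],
  grip_force=60,
)

```text
time: 2.15
tool_pos: [0.5425, -0.0015, 0.2132]
tcp_rot: [1.235, 1.192, -1.236]
wrist_force: [-0.4, 0.8, 0.6]
width: 0.347
```

```bash
python3 - <<'E'
from h import *
s=monitor.read_state();print(s['time'],s['tool_pos'],s['tcp_rot'],s['width'],s['q'])
c=grab('wrist');save(c,'pics/w2.png')
ends=np.array([[.5455,.0807,.082],[.5395,-.0818,.082]]);print(proj(c,ends))
E
```

```text
2.15 [ 0.54254261 -0.00148392  0.21315807] [ 1.23469063  1.19225115 -1.2359899 ] 0.34675860695263655 [-4.83412031e-02  4.36706598e-02  1.93226747e+00 -5.51891433e-04
  1.16621978e+00 -1.25819640e-02]
[[319.61897345 111.17898594]
 [318.94756645 331.16684933]]
```

View pics/w2.png

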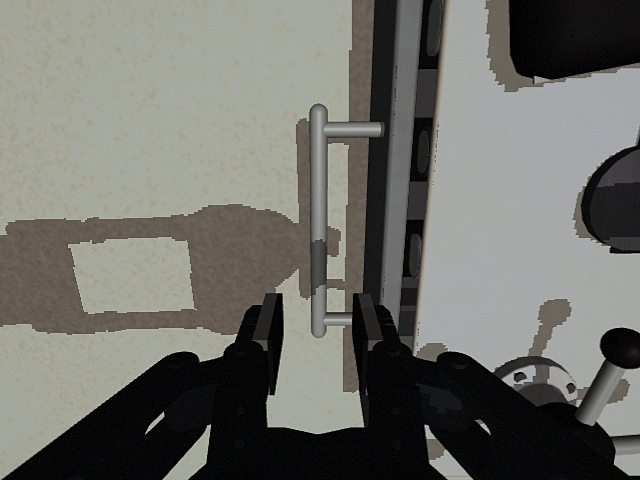

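The wrist view shows the bar at column 319, centred between the jaws and parallel to them, and the predicted ends match. I'll lower onto the bar and close.

Request:
play_rows(
  deltas=[
    {"wx": 0, "wy": 0, "wz": 0, "x": 0, "y": 0, "z": -45, "fingers": 0.3},
    {"wx": 0, "wy": 0, "wz": 0, "x": 0, "y": 0, "z": -90, "fingers": 0.3},
    {"wx": 0, "wy": 0, "wz": 0, "x": 0, "y": 0, "z": -115, "fingers": 0.3},
    {"wx": 0, "wy": 0, "wz": 0, "x": 0, "y": 0, "z": -130, "fingers": 0.3},
    {"wx": 0, "wy": 0, "wz": 0, "x": 0, "y": 0, "z": -130, "fingers": 0.3},
    {"wx": 0, "wy": 0, "wz": 0, "x": 0, "y": 0, "z": -130, "fingers": 1},
    {"wx": 0, "wy": 0, "wz": 0, "x": 0, "y": 0, "z": -130, "fingers": 1},
    {"wx": 0, "wy": 0, "wz": 0, "x": 0, "y": 0, "z": -130, "fingers": 1},
    {"wx": 0, "wy": 0, "wz": 0, "x": 0, "y": 0, "z": -130, "fingers": 1},
  ],
  grip_force=60,
)

```text
time: 3.32
tool_pos: [0.5436, -0.0019, 0.0847]
tcp_rot: [1.236, 1.19, -1.235]
wrist_force: [-2.0, -2.9, 5.7]
width: 0.12
```

The jaws stopped on the bar at about 10 mm opening. Pulling along the cabinet's -x.

Request:
play_rows(
  deltas=[
    {"wx": 0, "wy": 0, "wz": 0, "x": -8, "y": 0.3, "z": 0, "fingers": 1},
    {"wx": 0, "wy": 0, "wz": 0, "x": -20, "y": 0.7, "z": 0, "fingers": 1},
    {"wx": 0, "wy": 0, "wz": 0, "x": -33, "y": 1.2, "z": 0, "fingers": 1},
    {"wx": 0, "wy": 0, "wz": 0, "x": -46, "y": 1.7, "z": 0, "fingers": 1},
    {"wx": 0, "wy": 0, "wz": 0, "x": -59, "y": 2.2, "z": 0, "fingers": 1},
    {"wx": 0, "wy": 0, "wz": 0, "x": -72, "y": 2.6, "z": 0, "fingers": 1},
    {"wx": 0, "wy": 0, "wz": 0, "x": -82, "y": 3.0, "z": 0, "fingers": 1},
    {"wx": 0, "wy": 0, "wz": 0, "x": -88, "y": 3.2, "z": 0, "fingers": 1},
  ],
)

```text
time: 4.32
tool_pos: [0.4565, 0.001, 0.0847]
tcp_rot: [1.237, 1.187, -1.232]
wrist_force: [3.2, -5.4, 2.1]
width: 0.116
```

Request:
play_rows(
  deltas=[
    {"wx": 0, "wy": 0, "wz": 0, "x": -4, "y": 0.1, "z": 0, "fingers": 1},
    {"wx": 0, "wy": 0, "wz": 0, "x": -8, "y": 0.3, "z": 0, "fingers": 1},
    {"wx": 0, "wy": 0, "wz": 0, "x": -10, "y": 0.4, "z": 0, "fingers": 1},
  ],
)

```text
time: 4.7
tool_pos: [0.4468, 0.0014, 0.0847]
tcp_rot: [1.237, 1.187, -1.232]
wrist_force: [2.6, -4.6, 2.8]
width: 0.118
```

Request:
play_rows(
  deltas=[
    {"wx": 0, "wy": 0, "wz": 0, "x": -2, "y": 0.1, "z": 0, "fingers": 1},
    {"wx": 0, "wy": 0, "wz": 0, "x": -4, "y": 0.2, "z": 0, "fingers": 1},
    {"wx": 0, "wy": 0, "wz": 0, "x": -5, "y": 0.2, "z": 0, "fingers": 1},
  ],
)

```text
time: 5.08
tool_pos: [0.4419, 0.0016, 0.0847]
tcp_rot: [1.237, 1.187, -1.232]
wrist_force: [3.0, -5.1, 1.8]
width: 0.119
```

Request:
play_rows(
  deltas=[
    {"wx": 0, "wy": 0, "wz": 0, "x": -2, "y": 0.1, "z": 0, "fingers": 1},
    {"wx": 0, "wy": 0, "wz": 0, "x": -3, "y": 0.1, "z": 0, "fingers": 1},
  ],
)

```text
time: 5.32
tool_pos: [0.439, 0.0017, 0.0847]
tcp_rot: [1.237, 1.187, -1.232]
wrist_force: [3.7, -4.5, 3.3]
width: 0.114
```

Request:
play_rows(
  deltas=[
    {"wx": 0, "wy": 0, "wz": 0, "x": -1.5, "y": 0.1, "z": 0, "fingers": 1},
    {"wx": 0, "wy": 0, "wz": 0, "x": -3, "y": 0.1, "z": 0, "fingers": 1},
  ],
)

```text
time: 5.58
tool_pos: [0.438, 0.0017, 0.0848]
tcp_rot: [1.239, 1.183, -1.229]
wrist_force: [13.1, -4.4, -8.0]
width: 0.119
```

Request:
play_rows(
  deltas=[
    {"wx": 0, "wy": 0, "wz": 0, "x": -1.5, "y": 0.1, "z": 0, "fingers": 1},
    {"wx": 0, "wy": 0, "wz": 0, "x": -3, "y": 0.1, "z": 0, "fingers": 1},
  ],
)

```text
time: 5.82
tool_pos: [0.4379, 0.0017, 0.0849]
tcp_rot: [1.243, 1.178, -1.224]
wrist_force: [22.4, -6.2, -18.3]
width: 0.117
```

The tray is at the stop: motion ended at x=0.438 after 105.7 mm and the force rose to 22 N. I'll ease the command back, open and lift.

Request:
play_rows(
  deltas=[
    {"wx": 0, "wy": 0, "wz": 0, "x": 3, "y": -0.1, "z": 0, "fingers": 1},
    {"wx": 0, "wy": 0, "wz": 0, "x": 3.5, "y": -0.1, "z": 0, "fingers": 0.3},
    {"wx": 0, "wy": 0, "wz": 0, "x": 3.5, "y": -0.1, "z": 0, "fingers": 0.3},
    {"wx": 0, "wy": 0, "wz": 0, "x": 3.5, "y": -0.1, "z": 0, "fingers": 0.3},
    {"wx": 0, "wy": 0, "wz": 0, "x": 3.5, "y": 0, "z": 40, "fingers": 0.3},
    {"wx": 0, "wy": 0, "wz": 0, "x": 3.5, "y": 0, "z": 100, "fingers": 0.3},
    {"wx": 0, "wy": 0, "wz": 0, "x": 3.5, "y": 0, "z": 160, "fingers": 1},
    {"wx": 0, "wy": 0, "wz": 0, "x": 3.5, "y": 0, "z": 160, "fingers": 1},
  ],
)

```text
time: 6.82
tool_pos: [0.4378, 0.0026, 0.2493]
tcp_rot: [1.241, 1.183, -1.227]
wrist_force: [0.6, 0.5, -0.1]
width: 0.001
```

```bash
python3 - <<'E'
from h import *
s=monitor.read_state();print(s['time'],s['tool_pos'],s['width'],s['wrist_force'],s['q'])
t=grab('top')
a=cv2.resize(t['frame'][125:285,215:395],None,fx=3.75,fy=3.75,interpolation=cv2.INTER_CUBIC)
cv2.imwrite('pics/tz2.png',cv2.convertScaleAbs(a[:,:,::-1],alpha=1.6))
c=grab('wrist');save(c,'pics/w3.png')
E
```

```text
6.825 [0.43779227 0.0026362  0.24933778] 0.0007973706422394971 [ 0.6153257   0.49233794 -0.11482779] [-5.10469578e-02 -2.04846687e-01  2.09311662e+00  2.30447725e-04
  1.24175138e+00 -1.47390912e-02]
```

View pics/tz2.png

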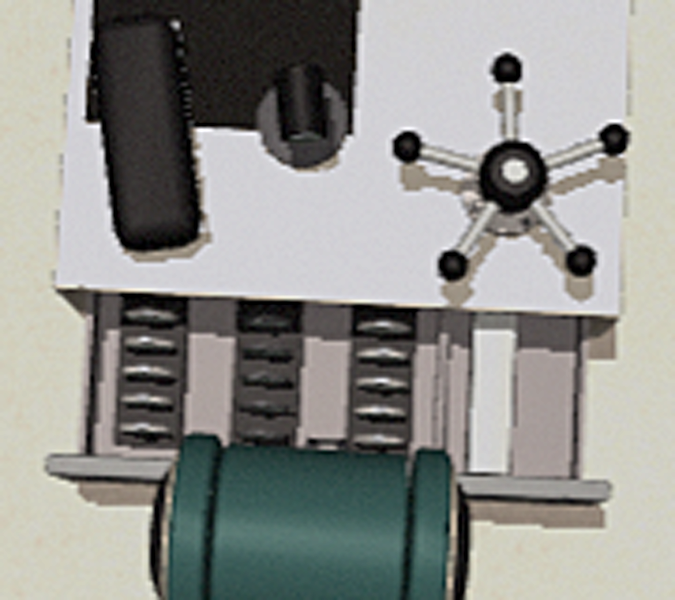

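View pics/w3.png

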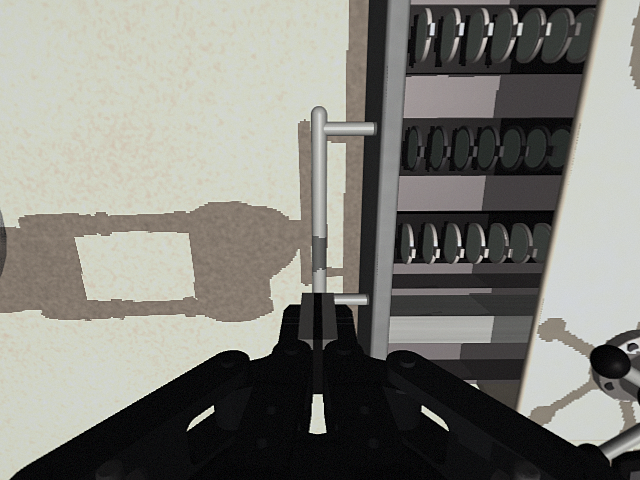

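The tray stands open at the stop, with the bar at column 319 under the shut jaws at x≈0.438. The spokes haven't moved. Now I'll work out the approach to the gap between the front spokes.

```bash
python3 - <<'E'
from h import *
s=monitor.read_state();p=np.array(s['tool_pos']);M=R.from_rotvec(s['tcp_rot']);print(p,s['joint_vel'],M.as_matrix().round(3))
t=grab('top')
g=t['frame'].max(2)[130:210,315:390];k,l,st,ce=cv2.connectedComponentsWithStats((g<45).astype(np.uint8))
P=[plane(t,[ce[i]+[315,130]],.16)[0,:2] for i in range(1,k) if 40<st[i,4]<70];P=np.array(P);c=P.mean(0)
print(c,np.degrees(np.arctan2(*(P-c).T[::-1])))
c0=np.array([.692,-.121])
th=np.radians(180);X=np.array([0,0,-1.]);Y=np.array([np.cos(th-np.pi/2),np.sin(th-np.pi/2),0]);T=R.from_matrix(np.c_[X,Y,np.cross(X,Y)])
print((T*M.inv()).as_rotvec(degrees=True), (np.r_[c0+.05*np.array([np.cos(th),np.sin(th)]),.249]-p)*1e3)
E
```

```text
[0.43442095 0.0027515  0.24386234] [-0.0012647   0.02709249  0.04712339 -0.00097239 -0.0009578   0.00077148] [[ 0.002  0.999 -0.036]
 [ 0.    -0.036 -0.999]
 [-1.     0.002 -0.   ]]
[ 0.67612279 -0.10855547] [  -4.95690205  -62.25635923   59.67480271 -125.68739392  149.0753019
  142.49980805]
[-7.68453746e-02  6.73414909e-02  9.20904772e+01] [ 207.57904927 -123.7515036     5.13766198]
```

Request:
play_rows(
  deltas=[
    {"wx": 0, "wy": 0, "wz": 20, "x": 40, "y": -24, "z": 5, "fingers": 1},
    {"wx": 0, "wy": 0, "wz": 92.1, "x": 208, "y": -124, "z": 5, "fingers": 1},
    {"wx": 0, "wy": 0, "wz": 92.1, "x": 208, "y": -124, "z": 5, "fingers": 1},
    {"wx": 0, "wy": 0, "wz": 92.1, "x": 208, "y": -124, "z": 5, "fingers": 1},
    {"wx": 0, "wy": 0, "wz": 92.1, "x": 208, "y": -124, "z": 5, "fingers": 1},
    {"wx": 0, "wy": 0, "wz": 92.1, "x": 208, "y": -124, "z": 5, "fingers": 1},
    {"wx": 0, "wy": 0, "wz": 92.1, "x": 208, "y": -124, "z": 5, "fingers": 1},
    {"wx": 0, "wy": 0, "wz": 92.1, "x": 208, "y": -124, "z": 5, "fingers": 1},
    {"wx": 0, "wy": 0, "wz": 92.1, "x": 208, "y": -124, "z": 5, "fingers": 1},
    {"wx": 0, "wy": 0, "wz": 92.1, "x": 208, "y": -124, "z": 5, "fingers": 1},
    {"wx": 0, "wy": 0, "wz": 92.1, "x": 208, "y": -124, "z": 5, "fingers": 1},
  ],
)

```text
time: 8.35
tool_pos: [0.6415, -0.1211, 0.2465]
tcp_rot: [0.002, 1.574, -0.001]
wrist_force: [-0.8, -0.7, 0.0]
width: -0.002
```

```bash
python3 - <<'E'
from h import *
s=monitor.read_state();p=np.array(s['tool_pos']);M=R.from_rotvec(s['tcp_rot']);print(s['time'],p,s['q'],M.as_matrix().round(3))
c=grab('wrist');save(c,'pics/w4.png')
c0=np.array([.692,-.121]);print([proj(c,[.692+.074*np.cos(a),-.121+.074*np.sin(a),.16])[0].round(0) for a in np.radians(3.2+72*np.arange(5))],proj(c,[.692,-.121,.174]))
E
```

```text
8.35 [ 0.64152615 -0.12114885  0.24650121] [-2.24831938e-01  2.28403130e-01  1.66028332e+00  7.66509198e-05
  1.25577136e+00 -1.79389972e+00] [[-0.003  0.002  1.   ]
 [ 0.001  1.    -0.002]
 [-1.     0.001 -0.003]]
[array([324., 424.]), array([427., 358.]), array([386., 241.]), array([240., 249.]), array([215., 368.])] [[318.44143294 345.49950878]]
```

View pics/w4.png

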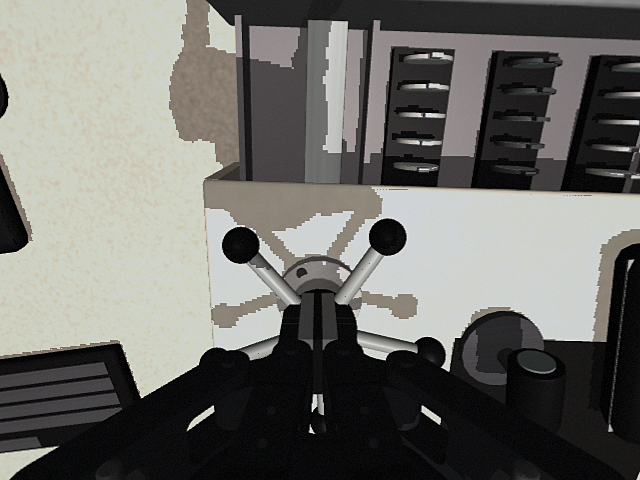

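The gap between the front balls at (241,245) and (387,237) lies on both sides of the shut fingers, and the predictions agree within 4 px. I'll lower the fingers between them.

Request:
play_rows(
  deltas=[
    {"wx": 0, "wy": 0, "wz": 0, "x": 0, "y": 0, "z": -25, "fingers": 1},
    {"wx": 0, "wy": 0, "wz": 0, "x": 0, "y": 0, "z": -50, "fingers": 1},
    {"wx": 0, "wy": 0, "wz": 0, "x": 0, "y": 0, "z": -68, "fingers": 1},
    {"wx": 0, "wy": 0, "wz": 0, "x": 0, "y": 0, "z": -80, "fingers": 1},
    {"wx": 0, "wy": 0, "wz": 0, "x": 0, "y": 0, "z": -80, "fingers": 1},
    {"wx": 0, "wy": 0, "wz": 0, "x": 0, "y": 0, "z": -80, "fingers": 1},
  ],
)

```text
time: 9.15
tool_pos: [0.643, -0.1216, 0.1693]
tcp_rot: [-0.0, 1.569, -0.0]
wrist_force: [0.8, 0.4, -1.1]
width: 0.003
```

```bash
python3 - <<'E'
from h import *
s=monitor.read_state();p=np.array(s['tool_pos']);print(p,s['wrist_force'])
c=grab('wrist');save(c,'pics/w5.png')
# delta table: stroke, rotating with wheel, from theta0=180
r=.05
for d in range(0,145,5):
    a=np.radians(180-d);print(d,(1e3*np.array([r*np.cos(a)+r,r*np.sin(a)])).round(1),end='; ')
E
```

```text
[ 0.64300988 -0.12156063  0.16926411] [ 0.79011761  0.40342187 -1.11655894]
0 [0. 0.]; 5 [0.2 4.4]; 10 [0.8 8.7]; 15 [ 1.7 12.9]; 20 [ 3.  17.1]; 25 [ 4.7 21.1]; 30 [ 6.7 25. ]; 35 [ 9.  28.7]; 40 [11.7 32.1]; 45 [14.6 35.4]; 50 [17.9 38.3]; 55 [21.3 41. ]; 60 [25.  43.3]; 65 [28.9 45.3]; 70 [32.9 47. ]; 75 [37.1 48.3]; 80 [41.3 49.2]; 85 [45.6 49.8]; 90 [50. 50.]; 95 [54.4 49.8]; 100 [58.7 49.2]; 105 [62.9 48.3]; 110 [67.1 47. ]; 115 [71.1 45.3]; 120 [75.  43.3]; 125 [78.7 41. ]; 130 [82.1 38.3]; 135 [85.4 35.4]; 140 [88.3 32.1];
```

View pics/w5.png

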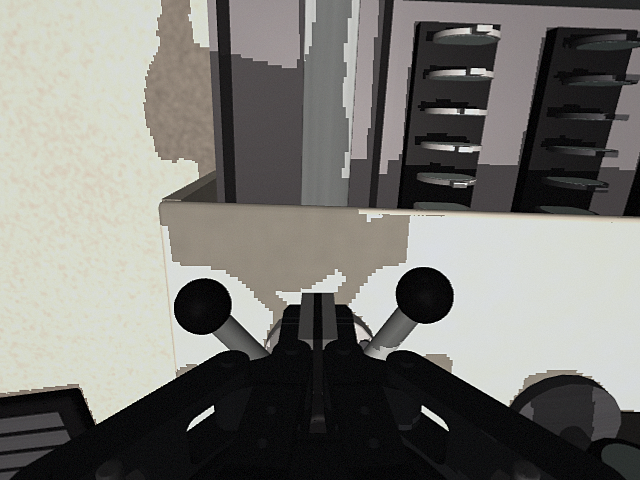

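The fingers are down between two spokes, with the balls at (203,306) and (425,295) both clear. First stroke, clockwise.

Request:
play_rows(
  deltas=[
    {"wx": 0, "wy": 0, "wz": -5, "x": 0.2, "y": 4.4, "z": 0, "fingers": 1},
    {"wx": 0, "wy": 0, "wz": -10, "x": 0.8, "y": 8.7, "z": 0, "fingers": 1},
    {"wx": 0, "wy": 0, "wz": -15, "x": 1.7, "y": 12.9, "z": 0, "fingers": 1},
    {"wx": 0, "wy": 0, "wz": -20, "x": 3, "y": 17.1, "z": 0, "fingers": 1},
    {"wx": 0, "wy": 0, "wz": -25, "x": 4.7, "y": 21.1, "z": 0, "fingers": 1},
    {"wx": 0, "wy": 0, "wz": -30, "x": 6.7, "y": 25, "z": 0, "fingers": 1},
  ],
)

```text
time: 9.95
tool_pos: [0.6488, -0.0975, 0.1696]
tcp_rot: [0.411, 1.531, -0.414]
wrist_force: [-3.4, -3.0, 2.0]
width: -0.002
```

Request:
play_rows(
  deltas=[
    {"wx": 0, "wy": 0, "wz": -5, "x": 2.3, "y": 3.7, "z": 0, "fingers": 1},
    {"wx": 0, "wy": 0, "wz": -10, "x": 5, "y": 7.1, "z": 0, "fingers": 1},
    {"wx": 0, "wy": 0, "wz": -15, "x": 7.9, "y": 10.4, "z": 0, "fingers": 1},
    {"wx": 0, "wy": 0, "wz": -20, "x": 11.2, "y": 13.3, "z": 0, "fingers": 1},
    {"wx": 0, "wy": 0, "wz": -25, "x": 14.6, "y": 16, "z": 0, "fingers": 1},
    {"wx": 0, "wy": 0, "wz": -30, "x": 18.3, "y": 18.3, "z": 0, "fingers": 1},
    {"wx": 0, "wy": 0, "wz": -35, "x": 22.2, "y": 20.3, "z": 0, "fingers": 1},
    {"wx": 0, "wy": 0, "wz": -40, "x": 26.2, "y": 22, "z": 0, "fingers": 1},
  ],
)

```text
time: 10.95
tool_pos: [0.6746, -0.0751, 0.1695]
tcp_rot: [0.949, 1.354, -0.952]
wrist_force: [-4.7, -1.6, 2.0]
width: -0.001
```

```bash
cat > wh.py <<'E'
from h import *
s=monitor.read_state();print(s['time'],s['tool_pos'],s['wrist_force'],s['torque'])
import sys
t=grab('scene')
a=cv2.resize(t['frame'][190:290,180:300],None,fx=5,fy=5,interpolation=cv2.INTER_CUBIC)
cv2.imwrite(sys.argv[1],cv2.convertScaleAbs(a[:,:,::-1],alpha=1.6))
t=grab('top')
a=cv2.resize(t['frame'][120:240,290:410],None,fx=5,fy=5,interpolation=cv2.INTER_CUBIC)
cv2.imwrite(sys.argv[2],cv2.convertScaleAbs(a[:,:,::-1],alpha=1.6))
E
python3 wh.py pics/s6.png pics/t6.png
```

```text
10.95 [ 0.67458606 -0.07512774  0.16947037] [-4.68918095 -1.60466552  1.97500214] [-0.34040259  0.68991553 -0.02400418]
```

View pics/s6.png

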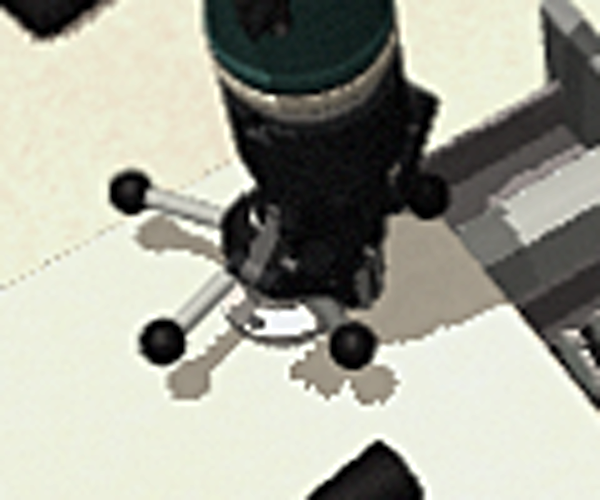

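View pics/t6.png

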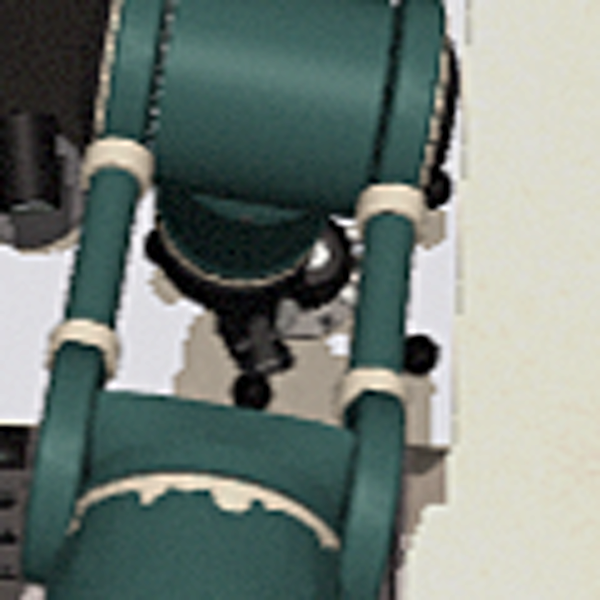

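The wheel turns freely at about 5 N, with roughly 58° done. Continuing.

Request:
play_rows(
  deltas=[
    {"wx": 0, "wy": 0, "wz": -5, "x": 4.2, "y": 1.3, "z": 0, "fingers": 1},
    {"wx": 0, "wy": 0, "wz": -10, "x": 8.4, "y": 2.2, "z": 0, "fingers": 1},
    {"wx": 0, "wy": 0, "wz": -15, "x": 12.7, "y": 2.8, "z": 0, "fingers": 1},
    {"wx": 0, "wy": 0, "wz": -20, "x": 17.1, "y": 3, "z": 0, "fingers": 1},
    {"wx": 0, "wy": 0, "wz": -25, "x": 21.5, "y": 2.8, "z": 0, "fingers": 1},
    {"wx": 0, "wy": 0, "wz": -30, "x": 25.8, "y": 2.2, "z": 0, "fingers": 1},
    {"wx": 0, "wy": 0, "wz": -35, "x": 30, "y": 1.3, "z": 0, "fingers": 1},
    {"wx": 0, "wy": 0, "wz": -40, "x": 34.2, "y": 0, "z": 0, "fingers": 1},
  ],
)

```text
time: 12.05
tool_pos: [0.7086, -0.074, 0.1689]
tcp_rot: [1.462, 1.025, -1.464]
wrist_force: [-4.9, 1.0, 1.3]
width: 0.001
```

Request:
play_rows(
  deltas=[
    {"wx": 0, "wy": 0, "wz": -5, "x": 4, "y": -1.7, "z": 0, "fingers": 1},
    {"wx": 0, "wy": 0, "wz": -10, "x": 7.9, "y": -3.7, "z": 0, "fingers": 1},
    {"wx": 0, "wy": 0, "wz": -15, "x": 11.6, "y": -6, "z": 0, "fingers": 1},
  ],
)

```text
time: 12.42
tool_pos: [0.7202, -0.0796, 0.1687]
tcp_rot: [1.644, 0.857, -1.645]
wrist_force: [-4.4, 2.3, 2.0]
width: -0.002
```

Request:
play_rows(
  deltas=[
    {"wx": 0, "wy": 0, "wz": -5, "x": 3.4, "y": -2.7, "z": 0, "fingers": 1},
    {"wx": 0, "wy": 0, "wz": -10, "x": 6.7, "y": -5.6, "z": 0, "fingers": 1},
    {"wx": 0, "wy": 0, "wz": -15, "x": 9.6, "y": -8.9, "z": 0, "fingers": 1},
  ],
)

```text
time: 12.8
tool_pos: [0.7299, -0.0881, 0.1687]
tcp_rot: [1.817, 0.663, -1.819]
wrist_force: [-3.9, 2.7, 1.1]
width: 0.005
```

About 128° is done and the wheel is still loose. I'll keep on with the same spoke in short calls.

Request:
play_rows(
  deltas=[
    {"wx": 0, "wy": 0, "wz": -5, "x": 2.7, "y": -3.4, "z": 0, "fingers": 1},
    {"wx": 0, "wy": 0, "wz": -10, "x": 5, "y": -7.1, "z": 0, "fingers": 1},
    {"wx": 0, "wy": 0, "wz": -15, "x": 7, "y": -11, "z": 0, "fingers": 1},
    {"wx": 0, "wy": 0, "wz": -20, "x": 8.7, "y": -15, "z": 0, "fingers": 1},
  ],
)

```text
time: 13.3
tool_pos: [0.7387, -0.1021, 0.1687]
tcp_rot: [2.033, 0.362, -2.035]
wrist_force: [-4.5, 5.7, 1.2]
width: 0.002
```

```bash
python3 wh.py pics/s7.png pics/t7.png; python3 -c "
from h import *
print(monitor.read_state()['q'])"
```

```text
13.3 [ 0.73867123 -0.10211026  0.16867308] [-4.47370666  5.67285913  1.17923125] [ 0.96358734  0.62659546 -0.07881676]
[-0.17258334  0.45181317  1.51186908  0.00292131  1.1792909   1.04775067]
```

View pics/s7.png

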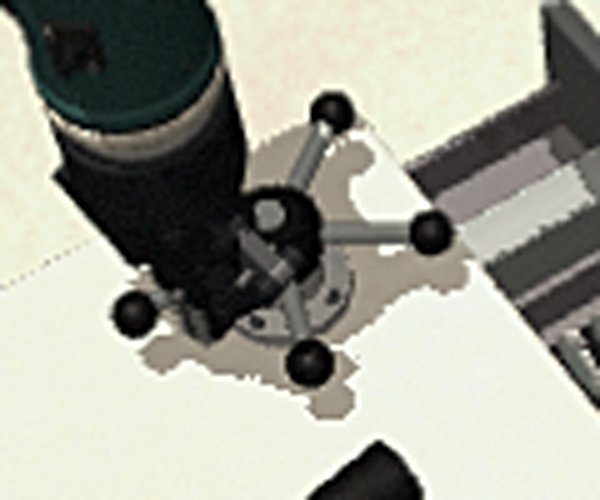

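The tangential force has risen to about 7 N at roughly 148° of turn, so the spindle may be starting to bite. Continuing in smaller steps.

Request:
play_rows(
  deltas=[
    {"wx": 0, "wy": 0, "wz": -5, "x": 1.3, "y": -4.2, "z": 0, "fingers": 1},
    {"wx": 0, "wy": 0, "wz": -10, "x": 2.2, "y": -8.4, "z": 0, "fingers": 1},
  ],
)

```text
time: 13.65
tool_pos: [0.7413, -0.1095, 0.1687]
tcp_rot: [2.133, 0.191, -2.133]
wrist_force: [-2.6, 8.5, 1.5]
width: -0.001
```

Request:
play_rows(
  deltas=[
    {"wx": 0, "wy": 0, "wz": -5, "x": 0.6, "y": -4.3, "z": 0, "fingers": 1},
    {"wx": 0, "wy": 0, "wz": -10, "x": 0.8, "y": -8.7, "z": 0, "fingers": 1},
  ],
)

```text
time: 13.9
tool_pos: [0.7427, -0.1171, 0.1688]
tcp_rot: [-2.218, -0.006, 2.217]
wrist_force: [0.2, 11.1, 0.6]
width: -0.002
```

Request:
play_rows(
  deltas=[
    {"wx": 0, "wy": 0, "wz": -2.5, "x": 0, "y": -2.2, "z": 0, "fingers": 1},
    {"wx": 0, "wy": 0, "wz": -5, "x": -0.2, "y": -4.4, "z": 0, "fingers": 1},
    {"wx": 0, "wy": 0, "wz": -5, "x": -0.2, "y": -4.4, "z": 0, "fingers": 1},
  ],
)

```text
time: 14.28
tool_pos: [0.7428, -0.1212, 0.1689]
tcp_rot: [-2.176, 0.085, 2.173]
wrist_force: [0.3, 11.0, 1.3]
width: -0.004
```

Request:
play_rows(
  deltas=[
    {"wx": 0, "wy": 0, "wz": -2.5, "x": -0.3, "y": -2.2, "z": 0, "fingers": 1},
    {"wx": 0, "wy": 0, "wz": -5, "x": -0.6, "y": -4.3, "z": 0, "fingers": 1},
    {"wx": 0, "wy": 0, "wz": -5, "x": -0.6, "y": -4.3, "z": 0, "fingers": 1},
  ],
)

```text
time: 14.65
tool_pos: [0.7428, -0.125, 0.169]
tcp_rot: [-2.13, 0.176, 2.126]
wrist_force: [1.3, 11.7, 0.3]
width: 0.001
```

Request:
play_rows(
  deltas=[
    {"wx": 0, "wy": 0, "wz": -2.5, "x": -0.4, "y": -2.1, "z": 0, "fingers": 1},
    {"wx": 0, "wy": 0, "wz": -5, "x": -0.9, "y": -4.2, "z": 0, "fingers": 1},
    {"wx": 0, "wy": 0, "wz": -5, "x": -0.9, "y": -4.2, "z": 0, "fingers": 1},
  ],
)

```text
time: 15.02
tool_pos: [0.7424, -0.129, 0.169]
tcp_rot: [-2.082, 0.263, 2.077]
wrist_force: [2.7, 12.3, -1.2]
width: 0.0
```

Request:
play_rows(
  deltas=[
    {"wx": 0, "wy": 0, "wz": -2.5, "x": -0.6, "y": -2.1, "z": 0, "fingers": 1},
    {"wx": 0, "wy": 0, "wz": -5, "x": -1.3, "y": -4.2, "z": 0, "fingers": 1},
    {"wx": 0, "wy": 0, "wz": -5, "x": -1.3, "y": -4.2, "z": 0, "fingers": 1},
  ],
)

```text
time: 15.4
tool_pos: [0.7418, -0.1325, 0.1691]
tcp_rot: [-2.033, 0.346, 2.025]
wrist_force: [4.9, 13.7, -1.1]
width: -0.001
```

Request:
play_rows(
  deltas=[
    {"wx": 0, "wy": 0, "wz": -2.5, "x": -0.8, "y": -2, "z": 0, "fingers": 1},
    {"wx": 0, "wy": 0, "wz": -5, "x": -1.7, "y": -4, "z": 0, "fingers": 1},
    {"wx": 0, "wy": 0, "wz": -5, "x": -1.7, "y": -4, "z": 0, "fingers": 1},
  ],
)

```text
time: 15.78
tool_pos: [0.7406, -0.1368, 0.1691]
tcp_rot: [-1.982, 0.427, 1.973]
wrist_force: [6.1, 12.7, -1.9]
width: -0.001
```

```bash
python3 wh.py pics/s8.png pics/t8.png; python3 -c "
from h import *
print(monitor.read_state()['q'])"
```

```text
15.775 [ 0.74058117 -0.13680848  0.16914663] [ 6.1023532  12.70391048 -1.88107547] [ 2.1115536  -1.00818471 -0.13715628]
[-0.21966498  0.46053928  1.49840317  0.00974489  1.17805351  1.781318  ]
```

View pics/s8.png

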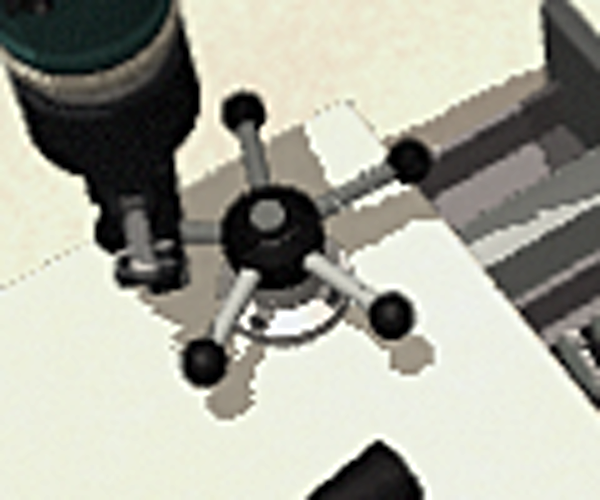

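View pics/t8.png

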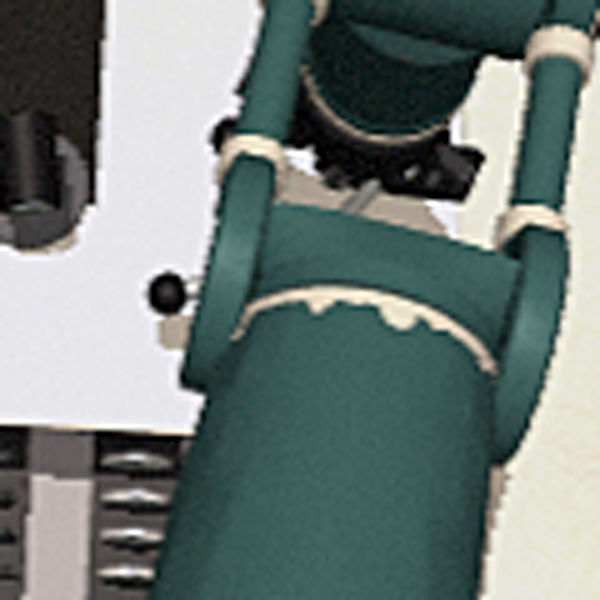

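```bash
cat > ang.py <<'E'
from h import *
def ang():
    s=grab('scene')
    r0,r1,c0,c1=195,275,195,280
    g=s['frame'].max(2)[r0:r1,c0:c1];m=cv2.erode((g<50).astype(np.uint8),np.ones((5,5)))
    k,l,st,ce=cv2.connectedComponentsWithStats(m)
    out=[]
    for i in range(1,k):
        P=plane(s,[ce[i]+[c0,r0]],.16)[0,:2]-[.692,-.121];rr=np.hypot(*P)
        if .066<rr<.082: out.append((round(np.degrees(np.arctan2(P[1],P[0])),1),round(rr,4),round(np.degrees(np.arctan2(P[1],P[0]))%72,1)))
    return out
if __name__=='__main__':
    st=monitor.read_state();print(st['time'],st['tool_pos'],st['wrist_force']);print(ang())
E
python3 ang.py; python3 - <<'E'
from h import *
s=grab('scene')
P=plane(s,[(228.5,211.6),(261.9,221.5),(258.1,252.9),(220.7,262.3)],.16)[:,:2]-[.692,-.121]
print(np.hypot(*P.T),np.degrees(np.arctan2(P[:,1],P[:,0])),np.degrees(np.arctan2(P[:,1],P[:,0]))%72)
E
```

```text
15.875 [ 0.74058321 -0.13683082  0.16918557] [ 6.37719978 13.30466968 -2.53123255]
[(np.float64(-113.2), np.float64(0.0767), np.float64(30.8)), (np.float64(105.2), np.float64(0.0753), np.float64(33.2)), (np.float64(34.1), np.float64(0.0738), np.float64(34.1))]
[0.07488201 0.0767067  0.07592658 0.07405962] [-112.99649759  175.93514834  105.35640152   34.64595429] [31.00350241 31.93514834 33.35640152 34.64595429]
```

The wheel has turned about 187° in all, and the resistance is about 14 N. A little further, until it no longer turns.

Request:
play_rows(
  deltas=[
    {"wx": 0, "wy": 0, "wz": -2.5, "x": -1, "y": -2, "z": 0, "fingers": 1},
    {"wx": 0, "wy": 0, "wz": -5, "x": -2, "y": -3.9, "z": 0, "fingers": 1},
    {"wx": 0, "wy": 0, "wz": -5, "x": -2, "y": -3.9, "z": 0, "fingers": 1},
  ],
)

```text
time: 16.35
tool_pos: [0.7396, -0.1401, 0.1692]
tcp_rot: [-1.93, 0.503, 1.918]
wrist_force: [8.3, 14.0, -3.2]
width: -0.001
```

```bash
python3 ang.py
```

```text
16.35 [ 0.73959723 -0.14010889  0.16923949] [ 8.2654612  13.97343603 -3.18707556]
[(np.float64(-115.9), np.float64(0.0758), np.float64(28.1)), (np.float64(101.3), np.float64(0.0753), np.float64(29.3)), (np.float64(30.3), np.float64(0.0735), np.float64(30.3))]
```

Request:
play_rows(
  deltas=[
    {"wx": 0, "wy": 0, "wz": -2.5, "x": -1.1, "y": -1.9, "z": 0, "fingers": 1},
    {"wx": 0, "wy": 0, "wz": -5, "x": -2.3, "y": -3.7, "z": 0, "fingers": 1},
    {"wx": 0, "wy": 0, "wz": -5, "x": -2.3, "y": -3.7, "z": 0, "fingers": 1},
  ],
)

```text
time: 16.77
tool_pos: [0.7374, -0.1447, 0.1693]
tcp_rot: [-1.877, 0.578, 1.864]
wrist_force: [8.9, 11.8, -2.7]
width: 0.001
```

```bash
python3 ang.py
```

```text
16.775 [ 0.73735486 -0.14465314  0.1693081 ] [ 8.8952313  11.77235059 -2.67122007]
[(np.float64(-121.4), np.float64(0.0754), np.float64(22.6)), (np.float64(96.2), np.float64(0.0748), np.float64(24.2)), (np.float64(25.1), np.float64(0.073), np.float64(25.1))]
```

Request:
play_rows(
  deltas=[
    {"wx": 0, "wy": 0, "wz": -2.5, "x": -1.3, "y": -1.7, "z": 0, "fingers": 1},
    {"wx": 0, "wy": 0, "wz": -5, "x": -2.7, "y": -3.4, "z": 0, "fingers": 1},
    {"wx": 0, "wy": 0, "wz": -5, "x": -2.7, "y": -3.4, "z": 0, "fingers": 1},
  ],
)

```text
time: 17.2
tool_pos: [0.7356, -0.1479, 0.1694]
tcp_rot: [-1.822, 0.648, 1.807]
wrist_force: [11.5, 13.3, -4.4]
width: -0.001
```

```bash
python3 ang.py;python3 wh.py pics/s9.png pics/t9.png
```

```text
17.2 [ 0.73564466 -0.14794405  0.16942489] [11.52960761 13.32818368 -4.44784426]
[(np.float64(-125.4), np.float64(0.0754), np.float64(18.6)), (np.float64(92.3), np.float64(0.0754), np.float64(20.3)), (np.float64(20.7), np.float64(0.0731), np.float64(20.7))]
17.25 [ 0.7356412  -0.14795123  0.16940929] [11.92271803 13.10140837 -5.47452681] [ 2.11915519 -1.96190435 -0.13599566]
```

View pics/s9.png

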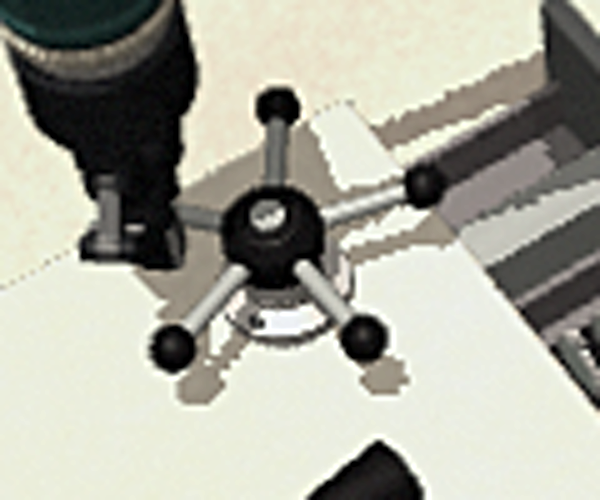

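Request:
play_rows(
  deltas=[
    {"wx": 0, "wy": 0, "wz": -2.5, "x": -1.4, "y": -1.6, "z": 0, "fingers": 1},
    {"wx": 0, "wy": 0, "wz": -2.5, "x": -1.4, "y": -1.6, "z": 0, "fingers": 1},
    {"wx": 0, "wy": 0, "wz": -2.5, "x": -1.4, "y": -1.6, "z": 0, "fingers": 1},
  ],
)

```text
time: 17.73
tool_pos: [0.7349, -0.1494, 0.1695]
tcp_rot: [-1.795, 0.681, 1.778]
wrist_force: [14.1, 13.8, -6.0]
width: -0.002
```

```bash
python3 ang.py
```

```text
17.725 [ 0.73489476 -0.14937995  0.16946171] [14.06399987 13.82082355 -5.95337449]
[(np.float64(-126.8), np.float64(0.0772), np.float64(17.2)), (np.float64(91.1), np.float64(0.0747), np.float64(19.1)), (np.float64(19.2), np.float64(0.0733), np.float64(19.2))]
```

The wheel now resists about 19 N and has nearly stopped turning (about 1.3° for the last nudge). I'll hold one moment to confirm.

Request:
play_rows(
  deltas=[
    {"wx": 0, "wy": 0, "wz": 0, "x": 0, "y": 0, "z": 0, "fingers": 1},
    {"wx": 0, "wy": 0, "wz": 0, "x": 0, "y": 0, "z": 0, "fingers": 1},
    {"wx": 0, "wy": 0, "wz": 0, "x": 0, "y": 0, "z": 0, "fingers": 1},
    {"wx": 0, "wy": 0, "wz": 0, "x": 0, "y": 0, "z": 0, "fingers": 1},
  ],
)

```text
time: 18.27
tool_pos: [0.7349, -0.1494, 0.1694]
tcp_rot: [-1.795, 0.681, 1.778]
wrist_force: [13.9, 13.1, -6.3]
width: 0.002
```

```bash
python3 ang.py
```

```text
18.275 [ 0.7348853  -0.14935629  0.16944789] [13.91738314 13.13425464 -6.25665545]
[(np.float64(-126.8), np.float64(0.0772), np.float64(17.2)), (np.float64(91.1), np.float64(0.0747), np.float64(19.1)), (np.float64(19.2), np.float64(0.0733), np.float64(19.2))]
```

It holds still under 19 N, so I'm calling it firm. Now I'll back the fingers off the spoke, lift and move clear.

Request:
play_rows(
  deltas=[
    {"wx": 0, "wy": 0, "wz": 0, "x": 5, "y": 5, "z": 0, "fingers": 1},
    {"wx": 0, "wy": 0, "wz": 0, "x": 11, "y": 12, "z": 0, "fingers": 1},
    {"wx": 0, "wy": 0, "wz": 0, "x": 11, "y": 12, "z": 0, "fingers": 1},
    {"wx": 0, "wy": 0, "wz": 0, "x": 11, "y": 12, "z": 20, "fingers": 1},
    {"wx": 0, "wy": 0, "wz": 0, "x": 11, "y": 12, "z": 60, "fingers": 1},
    {"wx": 0, "wy": 0, "wz": 0, "x": 11, "y": 12, "z": 110, "fingers": 1},
    {"wx": 0, "wy": 0, "wz": 0, "x": 11, "y": 12, "z": 150, "fingers": 1},
    {"wx": 0, "wy": 0, "wz": 0, "x": 11, "y": 12, "z": 150, "fingers": 1},
  ],
)

```text
time: 19.32
tool_pos: [0.7421, -0.1445, 0.3268]
tcp_rot: [-1.799, 0.695, 1.777]
wrist_force: [0.1, -0.6, -0.2]
width: 0.0
```

```bash
python3 ang.py
```

```text
19.325 [ 0.74206854 -0.1445403   0.32684086] [ 0.05817928 -0.6132564  -0.19182999]
[(np.float64(-115.0), np.float64(0.0761), np.float64(29.0)), (np.float64(-41.0), np.float64(0.0726), np.float64(31.0)), (np.float64(102.6), np.float64(0.0753), np.float64(30.6)), (np.float64(31.8), np.float64(0.0734), np.float64(31.8))]
```

Request:
play_rows(
  deltas=[
    {"wx": 0, "wy": 0, "wz": 0, "x": 0, "y": 0, "z": 0, "fingers": 1},
    {"wx": 0, "wy": 0, "wz": 0, "x": 0, "y": 0, "z": 0, "fingers": 1},
    {"wx": 0, "wy": 0, "wz": 0, "x": 0, "y": 0, "z": 0, "fingers": 1},
    {"wx": 0, "wy": 0, "wz": 0, "x": 0, "y": 0, "z": 0, "fingers": 1},
  ],
)

```text
time: 19.88
tool_pos: [0.74, -0.143, 0.3173]
tcp_rot: [-1.787, 0.696, 1.79]
wrist_force: [0.3, -0.4, 0.0]
width: -0.003
```

```bash
python3 ang.py; python3 wh.py pics/s10.png pics/t10.png
```

```text
19.875 [ 0.73999186 -0.14301382  0.31732576] [ 0.26079695 -0.44244629  0.01006263]
[(np.float64(-115.0), np.float64(0.0761), np.float64(29.0)), (np.float64(-41.0), np.float64(0.0726), np.float64(31.0)), (np.float64(102.6), np.float64(0.0753), np.float64(30.6)), (np.float64(31.9), np.float64(0.073), np.float64(31.9))]
19.925 [ 0.74010203 -0.14301186  0.31763995] [-0.07091586  0.80991759 -0.08340909] [ 0.01210993 -0.00034803 -0.04513495]
```

View pics/s10.png

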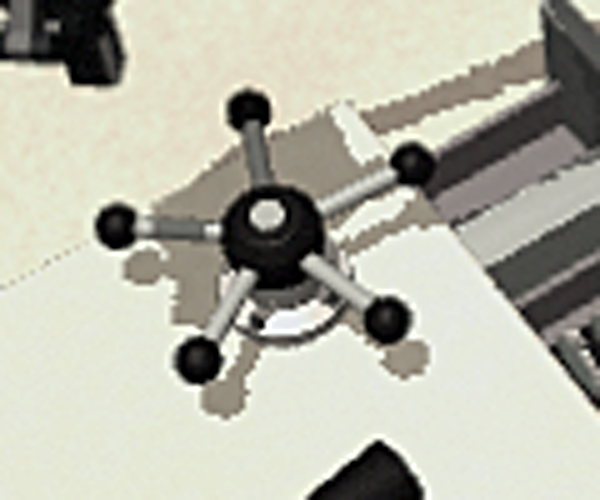

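The wheel sprung back about 12° on release, then stayed still at roughly 190° of turn. I'll push the next spoke to check it really is firm, and then release slowly.

Request:
play_rows(
  deltas=[
    {"wx": 0, "wy": 0, "wz": 30, "x": -8, "y": 20, "z": 0, "fingers": 1},
    {"wx": 0, "wy": 0, "wz": 109.5, "x": -28, "y": 68, "z": 0, "fingers": 1},
    {"wx": 0, "wy": 0, "wz": 109.5, "x": -28, "y": 68, "z": 0, "fingers": 1},
    {"wx": 0, "wy": 0, "wz": 109.5, "x": -28, "y": 68, "z": 0, "fingers": 1},
    {"wx": 0, "wy": 0, "wz": 109.5, "x": -28, "y": 68, "z": 0, "fingers": 1},
    {"wx": 0, "wy": 0, "wz": 109.5, "x": -28, "y": 68, "z": 0, "fingers": 1},
    {"wx": 0, "wy": 0, "wz": 109.5, "x": -28, "y": 68, "z": 0, "fingers": 1},
    {"wx": 0, "wy": 0, "wz": 109.5, "x": -28, "y": 68, "z": 0, "fingers": 1},
    {"wx": 0, "wy": 0, "wz": 109.5, "x": -28, "y": 68, "z": 0, "fingers": 1},
    {"wx": 0, "wy": 0, "wz": 109.5, "x": -28, "y": 68, "z": 0, "fingers": 1},
    {"wx": 0, "wy": 0, "wz": 109.5, "x": -28, "y": 68, "z": -60, "fingers": 1},
    {"wx": 0, "wy": 0, "wz": 109.5, "x": -28, "y": 68, "z": -90, "fingers": 1},
    {"wx": 0, "wy": 0, "wz": 109.5, "x": -28, "y": 68, "z": -90, "fingers": 1},
  ],
)

```text
time: 21.65
tool_pos: [0.7099, -0.0747, 0.2242]
tcp_rot: [1.495, 0.997, -1.505]
wrist_force: [0.1, -0.1, -0.2]
width: 0.004
```

```bash
python3 wh.py pics/s11.png pics/t11.png; python3 - <<'E'
from h import *
c=grab('wrist');save(c,'pics/w11.png')
M=R.from_rotvec(monitor.read_state()['tcp_rot']).as_matrix();print(np.degrees(np.arctan2(M[1,1],M[0,1])))
E
```

```text
21.65 [ 0.70991865 -0.07474411  0.22417359] [ 0.14712927 -0.06451387 -0.15427121] [0.03589861 0.03104372 0.03094346]
-22.994653566630475
```

View pics/w11.png

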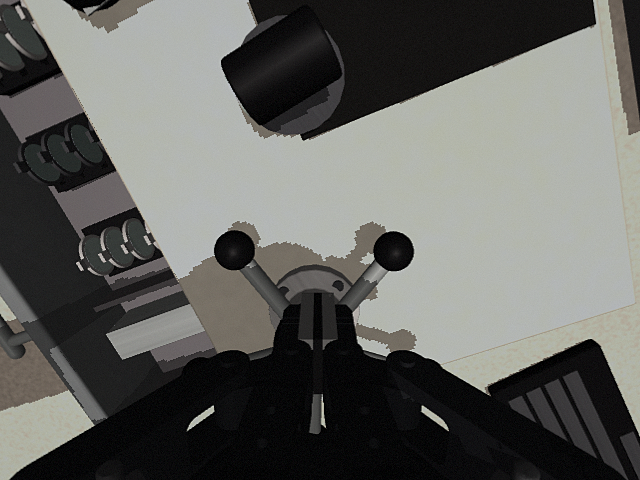

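The fingers are centred between the balls at (234,250) and (394,250), and the model eye is well away. Lowering and pushing gently.

Request:
play_rows(
  deltas=[
    {"wx": 0, "wy": 0, "wz": 0, "x": 0, "y": 0, "z": -30, "fingers": 1},
    {"wx": 0, "wy": 0, "wz": 0, "x": 0, "y": 0, "z": -60, "fingers": 1},
    {"wx": 0, "wy": 0, "wz": 0, "x": 0, "y": 0, "z": -60, "fingers": 1},
    {"wx": 0, "wy": 0, "wz": -7, "x": 5.5, "y": -2.7, "z": -60, "fingers": 1},
    {"wx": 0, "wy": 0, "wz": -12, "x": 9.2, "y": -5, "z": -60, "fingers": 1},
    {"wx": 0, "wy": 0, "wz": -15, "x": 11.3, "y": -6.6, "z": -60, "fingers": 1},
    {"wx": 0, "wy": 0, "wz": -15, "x": 11.3, "y": -6.6, "z": -60, "fingers": 1},
  ],
)

```text
time: 22.68
tool_pos: [0.7238, -0.0799, 0.1716]
tcp_rot: [1.681, 0.821, -1.678]
wrist_force: [-4.4, 6.2, 1.4]
width: -0.002
```

```bash
python3 ang.py
```

```text
22.675 [ 0.72375743 -0.07986627  0.1715803 ] [-4.36165919  6.23834413  1.36045951]
[(np.float64(-33.3), np.float64(0.0742), np.float64(38.7)), (np.float64(102.8), np.float64(0.0749), np.float64(30.8)), (np.float64(31.5), np.float64(0.0726), np.float64(31.5))]
```

Request:
play_rows(
  deltas=[
    {"wx": 0, "wy": 0, "wz": -4, "x": 2.7, "y": -2.2, "z": 0, "fingers": 1},
    {"wx": 0, "wy": 0, "wz": -4, "x": 2.7, "y": -2.2, "z": 0, "fingers": 1},
    {"wx": 0, "wy": 0, "wz": -4, "x": 2.7, "y": -2.2, "z": 0, "fingers": 1},
  ],
)

```text
time: 23.1
tool_pos: [0.7258, -0.0811, 0.1715]
tcp_rot: [1.727, 0.773, -1.726]
wrist_force: [-6.1, 8.1, 1.9]
width: -0.0
```

```bash
python3 ang.py
```

```text
23.1 [ 0.72580515 -0.08114132  0.17151039] [-6.09682748  8.05346089  1.85332859]
[(np.float64(-35.6), np.float64(0.0776), np.float64(36.4)), (np.float64(100.2), np.float64(0.0751), np.float64(28.2)), (np.float64(29.1), np.float64(0.0735), np.float64(29.1))]
```

Request:
play_rows(
  deltas=[
    {"wx": 0, "wy": 0, "wz": -4, "x": 2.5, "y": -2.5, "z": 0, "fingers": 1},
    {"wx": 0, "wy": 0, "wz": -4, "x": 2.5, "y": -2.5, "z": 0, "fingers": 1},
    {"wx": 0, "wy": 0, "wz": -4, "x": 2.5, "y": -2.5, "z": 0, "fingers": 1},
  ],
)

```text
time: 23.52
tool_pos: [0.7279, -0.0828, 0.1715]
tcp_rot: [1.773, 0.722, -1.773]
wrist_force: [-7.1, 9.3, 3.2]
width: -0.002
```

```bash
python3 ang.py
```

```text
23.525 [ 0.72792104 -0.08276378  0.17145573] [-7.12080098  9.26332573  3.18339309]
[(np.float64(-39.1), np.float64(0.0803), np.float64(32.9)), (np.float64(97.5), np.float64(0.0746), np.float64(25.5)), (np.float64(26.0), np.float64(0.0734), np.float64(26.0))]
```

Request:
play_rows(
  deltas=[
    {"wx": 0, "wy": 0, "wz": -4, "x": 2.3, "y": -2.6, "z": 0, "fingers": 1},
    {"wx": 0, "wy": 0, "wz": -8, "x": 4.5, "y": -5.3, "z": 0, "fingers": 1},
    {"wx": 0, "wy": 0, "wz": -8, "x": 4.5, "y": -5.3, "z": 0, "fingers": 1},
  ],
)

```text
time: 23.95
tool_pos: [0.7319, -0.0862, 0.1715]
tcp_rot: [1.864, 0.615, -1.865]
wrist_force: [-8.6, 13.5, 5.0]
width: 0.003
```

```bash
python3 ang.py
```

```text
23.95 [ 0.731902   -0.08616535  0.17147514] [-8.60396425 13.51565862  4.95554811]
[(np.float64(93.0), np.float64(0.0746), np.float64(21.0)), (np.float64(21.6), np.float64(0.0734), np.float64(21.6))]
```

Request:
play_rows(
  deltas=[
    {"wx": 0, "wy": 0, "wz": -4, "x": 1.9, "y": -2.9, "z": 0, "fingers": 1},
    {"wx": 0, "wy": 0, "wz": -4, "x": 1.9, "y": -2.9, "z": 0, "fingers": 1},
    {"wx": 0, "wy": 0, "wz": -4, "x": 1.9, "y": -2.9, "z": 0, "fingers": 1},
  ],
)

```text
time: 24.38
tool_pos: [0.7337, -0.0879, 0.1715]
tcp_rot: [1.908, 0.558, -1.909]
wrist_force: [-8.2, 17.6, 5.1]
width: 0.0
```

```bash
python3 ang.py
```

```text
24.375 [ 0.73367523 -0.08794585  0.17152884] [-8.19878327 17.6317209   5.0975769 ]
[(np.float64(-127.7), np.float64(0.0771), np.float64(16.3)), (np.float64(90.8), np.float64(0.0747), np.float64(18.8)), (np.float64(19.0), np.float64(0.0729), np.float64(19.0))]
```

The wheel is back at the same angle (about 203°) with 19.4 N, so the behaviour repeats. Now a slow release along the arc, so that it settles without overshoot.

Request:
play_rows(
  deltas=[
    {"wx": 0, "wy": 0, "wz": 3, "x": -1.5, "y": 2.2, "z": 0, "fingers": 1},
    {"wx": 0, "wy": 0, "wz": 6, "x": -3, "y": 4.3, "z": 0, "fingers": 1},
    {"wx": 0, "wy": 0, "wz": 8, "x": -4.1, "y": 5.6, "z": 0, "fingers": 1},
    {"wx": 0, "wy": 0, "wz": 10, "x": -5.2, "y": 6.9, "z": 0, "fingers": 1},
    {"wx": 0, "wy": 0, "wz": 12, "x": -6.4, "y": 8.2, "z": 0, "fingers": 1},
    {"wx": 0, "wy": 0, "wz": 14, "x": -7.7, "y": 9.4, "z": 0, "fingers": 1},
    {"wx": 0, "wy": 0, "wz": 16, "x": -9, "y": 10.6, "z": 0, "fingers": 1},
    {"wx": 0, "wy": 0, "wz": 18, "x": -10.3, "y": 11.8, "z": 0, "fingers": 1},
    {"wx": 0, "wy": 0, "wz": 20, "x": -11.6, "y": 12.9, "z": 0, "fingers": 1},
    {"wx": 0, "wy": 0, "wz": 22, "x": -13, "y": 14, "z": 0, "fingers": 1},
    {"wx": 0, "wy": 0, "wz": 24, "x": -14.4, "y": 15, "z": 0, "fingers": 1},
    {"wx": 0, "wy": 0, "wz": 27, "x": -16.6, "y": 16.3, "z": 0, "fingers": 1},
    {"wx": 0, "wy": 0, "wz": 30, "x": -18.9, "y": 17.6, "z": 0, "fingers": 1},
    {"wx": 0, "wy": 0, "wz": 34, "x": -22, "y": 19, "z": 0, "fingers": 1},
    {"wx": 0, "wy": 0, "wz": 34, "x": -22, "y": 19, "z": 0, "fingers": 1},
  ],
)

```text
time: 26.3
tool_pos: [0.7127, -0.076, 0.1676]
tcp_rot: [1.51, 0.981, -1.512]
wrist_force: [0.3, -0.7, 0.2]
width: 0.0
```

```bash
python3 ang.py
```

```text
26.3 [ 0.71268975 -0.07598479  0.16759708] [ 0.25458236 -0.65409999  0.15176671]
[(np.float64(-41.7), np.float64(0.0736), np.float64(30.3)), (np.float64(102.7), np.float64(0.0746), np.float64(30.7)), (np.float64(31.9), np.float64(0.0738), np.float64(31.9))]
```

The wheel settles at the same place (about 190°) even with a slow release, which is the spindle's friction-locked balance. I'll lift clear and move aside for the final checks.

Request:
play_rows(
  deltas=[
    {"wx": 0, "wy": 0, "wz": 0, "x": 0, "y": 0, "z": 40, "fingers": 1},
    {"wx": 0, "wy": 0, "wz": 0, "x": 0, "y": 0, "z": 90, "fingers": 1},
    {"wx": 0, "wy": 0, "wz": 0, "x": 0, "y": 0, "z": 140, "fingers": 1},
    {"wx": 0, "wy": 0, "wz": 0, "x": -50, "y": -40, "z": 150, "fingers": 1},
    {"wx": 0, "wy": 0, "wz": 0, "x": -110, "y": -80, "z": 150, "fingers": 1},
    {"wx": 0, "wy": 0, "wz": 0, "x": -180, "y": -130, "z": 150, "fingers": 1},
    {"wx": 0, "wy": 0, "wz": 0, "x": -230, "y": -180, "z": 150, "fingers": 1},
    {"wx": 0, "wy": 0, "wz": 0, "x": -260, "y": -230, "z": 150, "fingers": 1},
    {"wx": 0, "wy": 0, "wz": 0, "x": -280, "y": -280, "z": 150, "fingers": 1},
    {"wx": 0, "wy": 0, "wz": 0, "x": -280, "y": -280, "z": 150, "fingers": 1},
    {"wx": 0, "wy": 0, "wz": 0, "x": -280, "y": -280, "z": 150, "fingers": 1},
  ],
)

```text
time: 27.72
tool_pos: [0.4318, -0.3576, 0.3182]
tcp_rot: [1.513, 0.978, -1.514]
wrist_force: [0.5, 0.3, -1.0]
width: -0.002
```

```bash
python3 ang.py; python3 - <<'E'
from h import *
t=grab('top');save(t,'pics/t12.png')
f=np.load('/tmp/f.npz')['t'];d=(cv2.absdiff(f,t['frame']).max(2)>40).astype(np.uint8)*255
cv2.imwrite('pics/d12.png',d)
E
```

```text
27.725 [ 0.43183838 -0.35755603  0.31820228] [ 0.5167813   0.31755556 -0.95794051]
[(np.float64(-115.0), np.float64(0.0761), np.float64(29.0)), (np.float64(-41.0), np.float64(0.0726), np.float64(31.0)), (np.float64(102.6), np.float64(0.0753), np.float64(30.6)), (np.float64(31.9), np.float64(0.073), np.float64(31.9))]
```

View pics/t12.png

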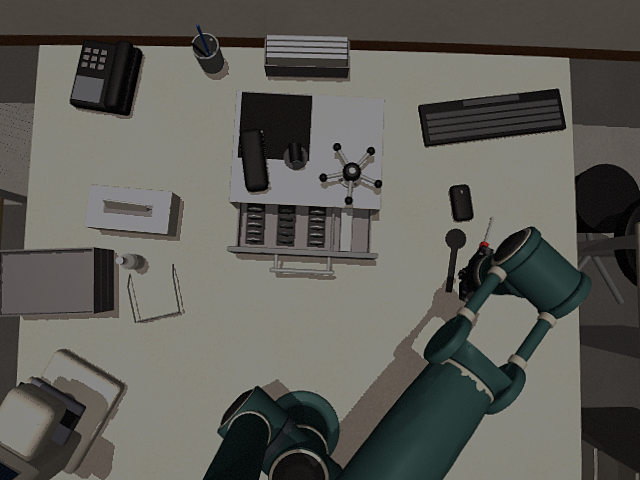

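View pics/d12.png

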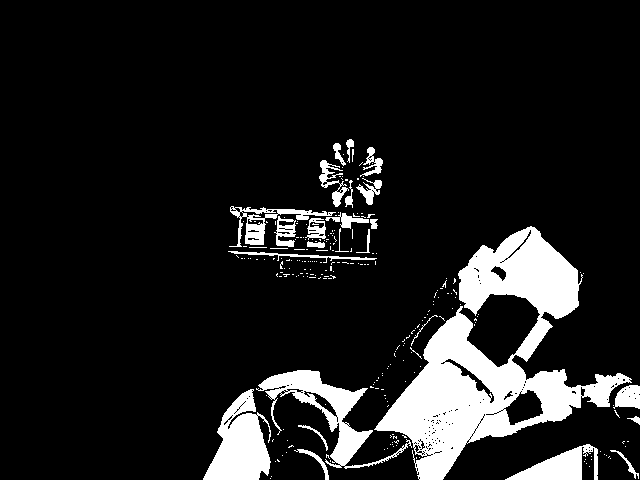

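Only the tray, the wheel and the arm differ from the first picture; the bystanders are unmoved. One last check of the handle position and the total travel.

```bash
python3 - <<'E'
from h import *
t=grab('top');f=np.load('/tmp/f.npz')['t']
def bar(fr,r0,r1):
    out=[]
    for c in (292,300,308,316): # bright ridge of the bar
        g=fr[r0:r1,c].astype(float).max(1); i=np.argmax(g);w=np.clip(g[max(0,i-2):i+3]-g.mean(),0,None);rr=r0+(np.arange(max(0,i-2),max(0,i-2)+len(w))*w).sum()/w.sum()
        out.append(plane(t,[(c,rr)],.084)[0,:2])
    return np.array(out)
a=bar(f,226,240);b=bar(t['frame'],264,280);print(a.round(4),b.round(4),(a-b)[:,0].mean())
cv2.imwrite('pics/z13.png',cv2.resize(t['frame'][220:290,220:390,::-1],None,fx=4.5,fy=4.5,interpolation=cv2.INTER_CUBIC))
E
```

```text
[[ 0.5449  0.0299]
 [ 0.5333  0.0084]
 [ 0.5337 -0.013 ]
 [ 0.5432 -0.0343]] [[ 0.4185  0.0277]
 [ 0.4188  0.0065]
 [ 0.4388 -0.0144]
 [ 0.4178 -0.0359]] 0.11531057815397983
```

View pics/z13.png

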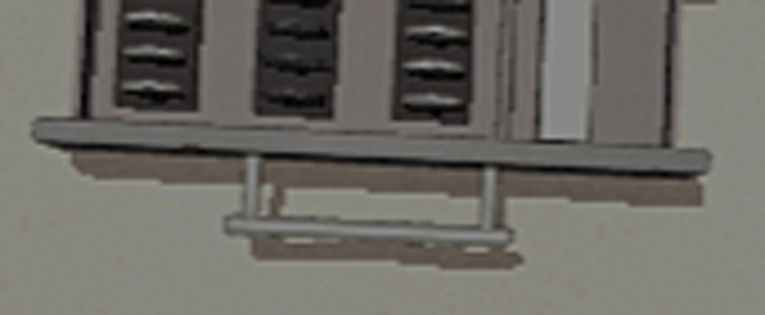

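```bash
python3 - <<'E'
from h import *
t=grab('top')
e=lambda x,y:(220+(x+.5)/4.5-.5,220+(y+.5)/4.5-.5)
a=plane(t,[e(228,225),e(510,237)],.082);print(a.round(4),a.mean(0))
o=lambda x,y:(225+(x+.5)/4.5-.5,125+(y+.5)/4.5-.5)
b=plane(t,[o(218,474),o(490,489)],.082);print(b.mean(0),b.mean(0)-a.mean(0))
E
```

```text
[[ 0.4411  0.0859  0.082 ]
 [ 0.4363 -0.0809  0.082 ]] [0.43869582 0.0024956  0.082     ]
[ 5.43928017e-01 -2.89234184e-04  8.20000000e-02] [ 0.1052322  -0.00278483  0.        ]
```

The handle has travelled 105 mm, which matches the stop position found while pulling (105.7 mm). Handing in.

```bash
python3 -c "
from workcell import finish_job
print(finish_job())"
```

```text
the job is handed in; nothing more can be done
None
```

The tray is out at its stop and the clamp has bitten on it. I handed the job in at about 28 s with the arm clear. I could not measure the spindle's force directly, so the 30 N requirement is an estimate.

- **Tray:** I gripped the bar handle and pulled until it stopped. Motion ended after 105.7 mm and the force climbed to 22 N. The last top picture put the handle 105.2 mm from where it started, so the tray still stands at the stop.
- **Clamp:** I turned the wheel clockwise by pushing one spoke. It was loose at about 5 N and began to stiffen near 148° of turn. It stood still under 19 N at about 203°. I pushed a second spoke as a check, and it reached the same angle at the same force. The highest force I read while pushing was about 21 N, well under the 60 N limit.
- **Spring-back:** On both releases, even a slow one, the wheel sprang back about 12° to roughly 190° and stayed there. I estimate the spindle still presses with about 60 N, from the friction that holds the wheel at that point.
- **Surroundings:** A before-and-after comparison of the top pictures showed only the tray, the wheel and the arm changed. The arm now partly covers the screwdriver in that view, so its position was only partly checked.

One of my last checks failed: an automatic measurement of the bar's position scattered too much (about 115 mm). I replaced it with the reading of the bar's ends given above.

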